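Index the swing-arm magnifier over the specimen dish

TASK

The bench magnifier is pinned over the empty weigh boat. Hook a fingertip under its pull ring (do not pinch it) to lift the spring pin, swing the arm one hole so that the lens stands over the round glass-clear dish with the little jawbone, and let the pin drop fully home in that hole. Leave the dish and everything else on the bench where it stands.

Things in the scene. Friction and masses are not known exactly. Their poses are not given: they have to be found in the camera images.
- stand: Fixed stand of the magnifier: round grey foot 176 mm across, upright steel post, and a level fan-shaped index plate (top 150 mm above the bench, reaching 127 mm from the post's axis) with five 10.5 mm holes on an arc of 105 mm radius, 30 degrees (54 mm) apart. Origin: post's axis at the bench top; z up, x from the post through the middle hole, away from the robot.
- swing_arm (a joint): Angle (rad) of the swing arm about the post's upright axis: 0 with the pin in the middle hole (as at the start), growing counter-clockwise seen from above, towards the stand's +y. Holes at -1.047, -0.524, 0, 0.524, 1.047; the pinned arm has about 0.01 of play either way. A free arm moves with about 2 N at the ring and stays where it is left.
- hub_top (a point): Top centre of the arm's round hub (60 mm across, 176 mm high, with a small cap to 182 mm), on the post's axis. From it the arm runs out as a flat aluminium bar 36 mm wide, 156 to 168 mm above the bench, to the lens.
- pull_pin (a joint): Lift (m) of the 8 mm spring pin, straight up, in the arm 105 mm from the post's axis: 0 fully home in a hole, 0.020 at its stop. It must be lifted over 0.009 to leave its hole; let down between holes it rests on the plate, reads about 0.009, and slides there until it meets a hole and drops in. Its spring presses down with 4 N (home) to 9 N (at the stop).
- pull_ring: Upright steel pull ring fixed on top of the pin: 60 mm across outside, 50 mm inside, 5 mm round wire. Origin: the ring's centre, 221.5 mm above the bench with the pin home; it rises with the pin. z up, x along the arm away from the post: the opening is entered along x, from the post's side over the hub. It does not turn or flop. The pin's sleeve ends 36 mm below this point.
- ring_top (a point): The underside of the top of the pull ring, where a fingertip hooks it: 25 mm above the ring's centre.
- lens_center (a point): The round white lens head at the end of the arm, 124 mm across, with a glass lens 96 mm across. This point is the lens centre, 220 mm from the post's axis, 162 mm above the bench.
- dish_center (a point): Centre, half-way up, of the target: a loose, clear, round Petri dish, 90 mm across and 15 mm high, with a small ivory jawbone in it. It stands on the bench where the lens comes when the arm is one hole to one side or to the other.
- weigh_boat: Loose, pale blue, square weigh boat, 72 mm across and 18 mm high, under the lens at the start. Origin under its centre.
- lidded_pot: Loose, dark blue, round lidded pot, 88 mm across and 39 mm high, standing one hole to the other side. Origin under its centre.
- calipers: Loose steel calipers lying flat, 165 mm long, beside the stand. Origin under the middle.
- forceps: Loose steel forceps lying flat, 125 mm long, on the bench under the arm. Origin under the middle.
- dish_lid: Loose clear round dish lid, 94 mm across, 9 mm high, flat on the bench. Origin under its centre.
- sample_jar: Loose amber jar, 56 mm across, 75 mm high, beside the stand. Origin under its centre.
- beaker: Loose glass beaker, 66 mm across, 85 mm high, beyond the jar. Origin under its centre.

How it is judged:
By the outcome, as a careful person would: the job done as asked, in the order asked, and still so for the second after the job is handed in, with the robot touching nothing.
It also fails if it takes over 37 s, if anything falls off the work surface, if the arm or the gripper's body presses on something with over 40 N, if the wrist force passes 120 N, or if a joint passes its speed limit or range.

ROBOT

A 7-joint arm with a two-finger parallel gripper is mounted at the origin on the work surface. World frame = base frame: x ahead of the robot, y to its left, z up, the work surface at z = 0. Lengths are in m, angles in rad, forces in N, time in s.
With the tool pointing down it reaches from about 0.4 to 0.85 m from the base axis. Payload 4.5 kg.
Tool frame: the origin (TCP) lies at the very end of the fingers, on their centre line; the grasp point (between the pads) lies 19 mm behind it; z points along the fingers, y is the line along which they close (so a half turn about z gives the same grasp; the last joint's range is limited). The gripper opens to 85 mm and grips with 20 to 120 N. Pads are 22 mm wide; open, the fingers measure 114 mm over their backs; the gripper's body (76 mm by 85 mm) begins 54 mm behind the grasp point. The pads swing forward as they close: fully open they stand 13 mm farther back than shut.
Start: joints at [-1.127, 0.689, -0.195, 1.565, 0.157, 0.902, -0.215], TCP at [0.249, 0.573, 0.231] pointing down, gripper open.
Joint ranges: [-3.01, 3.01], [-0.46, 2.08], [-1.47, 1.51], [0.13, 2.56], [-1, 4.14], [0.04, 2.09], [-2.66, 2.66]. Speed limits (rad/s): [2.57, 2.57, 3.14, 3.14, 3.14, 3.14, 3.14].

INTERFACE

Orientations are given as a unit quaternion [x, y, z, w].
In Python, from station import env gives the robot as it stands.
- The arm moves only by the shell command python3 -m creep 'ROWS' [FORCE]. ROWS is JSON, a list of rows, each an object with "dr": the turn, a rotation vector about the tool's x, y, z in rad, a list of three; "linear": the shift along the tool's x, y, z in mm, a list of three; "fingers": the closure, from 0 (fully open) to 1 (shut). In form: [{"dr": [rx, ry, rz], "linear": [x, y, z], "fingers": fingers}, ...]. A call has exactly 10 rows; each row shifts and turns the commanded pose from where the row before left it, along the tool's axes as they then stand; what a row does not reach is not made up. A row lasts 1/12 s, in which the tool goes at most 41.7 mm and 7.16 degrees, less where a joint would pass 70% of its speed; a pose out of reach is approached as far as the arm can. A call with a gripper value outside its range is refused whole. The fingers move at their own pace and stop on an object; FORCE is the grip in N (left out, the last holds). Time passes only in rows, so rows that do not move let the fingers close, or fill a call up. It gives the time, the measured TCP pose, the force, the opening and the grip force at its end, in the units of the state.
- env.read_state(): the state, without advancing time (a new reading comes with each control period).
- env.get_image(name): name is "scene" or "top"; returns a dict with "image" (400x640x3 uint8, red, green, blue), "z_map" (400x640 float32, m along the optical axis (not along the pixel's ray), 0 where there is no reading), "intrinsics" (3x3 intrinsics, pixels), "extrinsics" (4x4, takes a point from world to camera coordinates). Camera axes: x right, y up, looking along -z (the intrinsics and any distortion apply to the point x, -y, -z); pixel columns grow to the right and rows downward; lengths in m; the calibration is good to about 2 mm. A picture is of the moment at which its call begins.
- env.finish_job(): hands the job in; it is judged then, once.
Trained networks look in the newest picture that a camera, given by its name, has taken for a name from the list of things; names that differ only in an ending like _2 or _b are one class to them, and where a whole thing is asked for, a point or a joint stands for the part that bears it (a point fixed in the world has none). Each returns a list of dicts, best first, with "p" (0 to 1); they miss things now and then, are a little off and sometimes report something else, mostly with a low value. They report only what shows in the picture. A call takes as long as a camera call.
- env.regions_of(camera, label): "mask" (400x640 bool, what is visible of it) and "location" ([row, column] in pixels, amid what is visible of it).
The state is a dict: "clock": time; "joints": joint angles; "joint_velocities": joint speeds; "joint_torque": joint torques, N m; "position": TCP position; "tcp_rot": TCP orientation; "wrist_force": force on the tool from outside, world axes, zero at the start; "moment": the same for the moment, N m; "grip_width": finger opening in m; "grasp_force": force on a finger pad.
Only numpy, scipy, OpenCV 4.12 (cv2) and the standard library are available. Lean on these libraries where they do the work, as an engineer would, in place of code of your own. Each camera call takes 0.05 s, during which the arm holds its last target. There are 200 camera calls.

## Working session

There is one attempt and no reset: what is moved stays moved. The work goes in short steps, Python scripts to look and compute and a shell command to move; the robot and the scene stay as the last step left them, time stands still between calls to the robot, and variables do not carry over. Pictures are saved under pics/ and viewed, at most 10 in all, crops included, and the job is handed in when it is done.

```bash
mkdir -p pics; ls; cat > h.py <<'E'
import numpy as np,cv2
from station import env
def pts(im):
    z=im["z_map"];K=im["intrinsics"];E=im["extrinsics"]
    v,u=np.mgrid[0:z.shape[0],0:z.shape[1]]
    X=(u-K[0,2])/K[0,0]*z;Y=(v-K[1,2])/K[1,1]*z
    c=np.stack([X,-Y,-z,np.ones_like(z)],-1)
    w=c@np.linalg.inv(E).T
    w=w[...,:3];w[z==0]=np.nan
    return w
E
python3 - <<'E'
from h import *
s=env.read_state();print({k:np.round(s[k],3).tolist() for k in s})
for c in ["scene","top"]:
    im=env.get_image(c);cv2.imwrite(f"pics/{c}0.png",im["image"][...,::-1]);w=pts(im)
    print(c,im["intrinsics"].tolist(),np.round(np.linalg.inv(im["extrinsics"])[:3],3).tolist())
    for l in ["pull_ring","stand","hub_top","lens_center","dish_center","lidded_pot","weigh_boat","beaker","sample_jar"]:
        for r in env.regions_of(c,l)[:2]:
            m=r["mask"];q=w[m];q=q[~np.isnan(q[:,0])]
            print(l,round(r["p"],2),np.round(r["location"]),m.sum(),np.round(np.median(q,0),3) if len(q) else None, np.round(np.percentile(q,2,0),3) if len(q) else None,np.round(np.percentile(q,98,0),3) if len(q) else None)
E
```

```text
pics
{'clock': 0.0, 'joints': [-1.127, 0.69, -0.194, 1.566, 0.157, 0.903, -0.215], 'joint_velocities': [0.001, -0.0, -0.001, 0.001, -0.001, -0.002, 0.001], 'joint_torque': [-0.0, -53.962, -1.266, -15.853, 0.009, 0.01, 0.0], 'position': [0.249, 0.573, 0.23], 'tcp_rot': [0.203, 0.979, -0.001, -0.0], 'wrist_force': [-0.113, -0.034, 0.236], 'moment': [0.031, -0.034, 0.057], 'grasp_force': 0.0, 'grip_width': 0.085}
scene [[507.44866454526243, 0.0, 318.02292101124993], [0.0, 507.44866454526243, 199.45052188822697], [0.0, 0.0, 1.0]] [[0.268, -0.546, 0.794, 1.448], [0.963, 0.136, -0.232, -0.221], [0.019, 0.827, 0.562, 0.738]]
pull_ring 0.69 [154. 310.] 38 [0.588 0.014 0.239] [0.585 0.007 0.221] [0.591 0.044 0.251]
stand 0.97 [203. 314.] 7019 [0.568 0.019 0.152] [ 0.449 -0.067  0.008] [0.757 0.121 0.202]
hub_top 0.69 [209. 327.] 3431 [0.679 0.034 0.167] [ 0.475 -0.013  0.151] [0.759 0.095 0.236]
hub_top 0.34 [203. 316.] 7028 [0.568 0.019 0.152] [ 0.444 -0.067  0.006] [0.757 0.126 0.197]
lens_center 0.77 [206. 327.] 3408 [0.679 0.035 0.167] [ 0.472 -0.013  0.153] [0.759 0.096 0.234]
dish_cente
[... 829 characters left out ...]
582 0.011 0.196] [0.588 0.057 0.255]
stand 0.59 [235. 317.] 7460 [0.544 0.036 0.154] [ 0.41  -0.066  0.005] [0.744 0.129 0.185]
hub_top 0.68 [185. 316.] 3177 [0.663 0.036 0.17 ] [ 0.461 -0.009  0.162] [0.751 0.095 0.21 ]
lens_center 0.76 [185. 313.] 3159 [0.663 0.036 0.17 ] [ 0.462 -0.009  0.162] [0.751 0.095 0.208]
dish_center 0.67 [195. 353.] 774 [ 0.672 -0.07   0.007] [ 0.632 -0.11   0.001] [ 0.713 -0.027  0.02 ]
lidded_pot 0.78 [195. 276.] 802 [0.66  0.147 0.041] [0.621 0.108 0.01 ] [0.7   0.187 0.046]
beaker 0.77 [198. 402.] 508 [ 0.658 -0.206  0.04 ] [ 0.623 -0.226  0.002] [ 0.682 -0.167  0.089]
sample_jar 0.28 [216. 314.] 140 [0.585 0.034 0.204] [0.582 0.008 0.15 ] [0.601 0.061 0.254]
```

View pics/scene0.png

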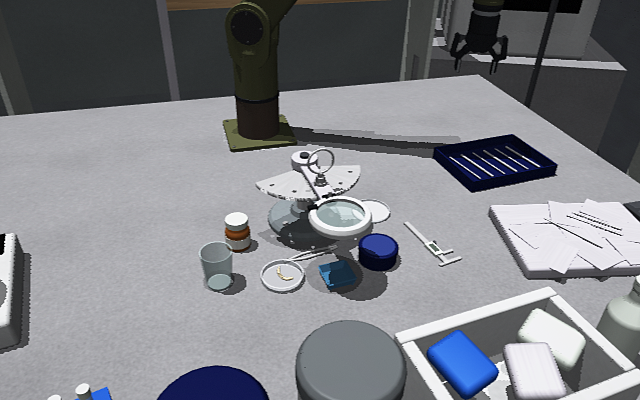

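View pics/top0.png

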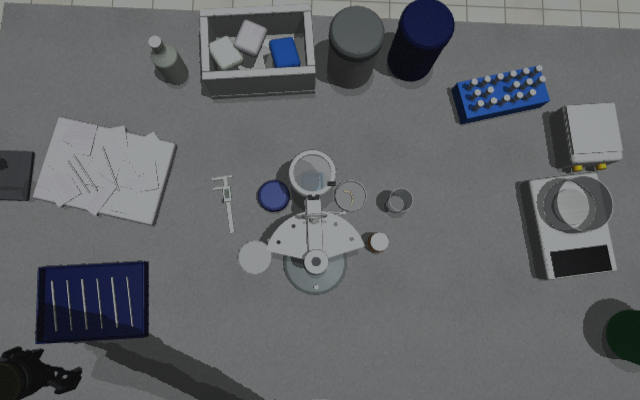

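```bash
python3 - <<'E'
from h import *
for c in ["scene","top"]:
    w=pts(env.get_image(c))
    def sel(b,z0,z1):
        q=w[(w[...,0]>b[0])&(w[...,0]<b[1])&(w[...,1]>b[2])&(w[...,1]<b[3])&(w[...,2]>z0)&(w[...,2]<z1)];return q
    L=sel((.59,.78,-.06,.13),.158,.176); L=L[L[:,0]>.62]
    H=sel((.43,.53,-.03,.09),.171,.18)
    for n,q in(("lens",L),("hub",H)):
        (cx,cy),r=cv2.minEnclosingCircle(q[:,:2].astype(np.float32)*1000);print(c,n,len(q),round(cx),round(cy),round(r),q.mean(0).round(3))
    R=sel((.56,.61,-.01,.08),.195,.27);print("ring",len(R),R.mean(0).round(4),R.min(0).round(3),R.max(0).round(3))
    T=R[R[:,2]>.235];print(T.mean(0).round(4))
E
```

```text
scene lens 2198 691 39 73 [0.703 0.041 0.167]
scene hub 231 485 28 33 [0.488 0.025 0.176]
ring 185 [0.5866 0.0354 0.2244] [0.58  0.005 0.195] [0.592 0.064 0.253]
[0.5869 0.0345 0.245 ]
top lens 1819 690 40 72 [0.695 0.044 0.168]
top hub 391 491 31 41 [0.484 0.028 0.177]
ring 104 [0.5849 0.0348 0.2278] [0.58  0.007 0.196] [0.589 0.063 0.255]
[0.585  0.0344 0.2478]
```

```bash
cat >> h.py <<'E'
from scipy.spatial.transform import Rotation as Ro, Slerp
def pose(p,yaw,pitch):
    z=np.array([np.cos(pitch)*np.cos(yaw),np.cos(pitch)*np.sin(yaw),-np.sin(pitch)])
    y=np.array([-np.sin(yaw),np.cos(yaw),0]);return np.array(p),Ro.from_matrix(np.stack([np.cross(y,z),y,z],1))
def rows(p1,R1,n=10,p0=None,R0=None):
    s=env.read_state()
    if p0 is None: p0=np.array(s["position"]);R0=Ro.from_quat(s["tcp_rot"])
    t=np.linspace(0,1,n+1);S=Slerp([0,1],Ro.concatenate([R0,R1]))(t);P=[p0+(p1-p0)*a for a in t]
    print("dr",(S[0].inv()*S[1]).as_rotvec().round(4))
    for i in range(n): print((S[i].inv().apply(P[i+1]-P[i])*1000).round(1).tolist())
C=np.array([.586,.035,.2215]);H=np.array([.481,.027,0]);PH=.072
def st():
    s=env.read_state();R=Ro.from_quat(s["tcp_rot"]).as_matrix();z=R[:,2]
    print(round(s["clock"],2),np.round(s["position"],4),"yaw",round(np.arctan2(z[1],z[0]),3),"pitch",round(-np.arcsin(z[2]),3),"roll",np.round(R[2,1],3),"F",np.round(s["wrist_force"],1),"j",np.round(s["joints"],2),"w",round(s["grip_width"],3))
E
python3 - <<'E'
from h import *
p,R=pose([0,0,0],PH,np.radians(30));d=R.apply([0,0,1])
rows(C-.11*d+[0,0,.03],R,20)
E
```

```text
dr [-0.0126 -0.0513 -0.0218]
[-22.0, -20.2, -3.8]
[-21.7, -20.6, -2.9]
[-21.4, -21.1, -2.1]
[-21.0, -21.5, -1.2]
[-20.5, -21.9, -0.4]
[-20.1, -22.4, 0.3]
[-19.5, -22.8, 1.0]
[-19.0, -23.3, 1.7]
[-18.3, -23.7, 2.4]
[-17.7, -24.1, 3.0]
[-17.0, -24.5, 3.6]
[-16.2, -24.9, 4.2]
[-15.5, -25.4, 4.6]
[-14.7, -25.7, 5.1]
[-13.8, -26.1, 5.5]
[-13.0, -26.5, 5.9]
[-12.1, -26.8, 6.2]
[-11.1, -27.2, 6.4]
[-10.2, -27.5, 6.6]
[-9.3, -27.8, 6.8]
```

```bash
python3 -m creep '[{"dr":[-0.0126,-0.0513,-0.0218],"linear":[-22,-20.2,-3.8],"fingers":1},{"dr":[-0.0126,-0.0513,-0.0218],"linear":[-21.7,-20.6,-2.9],"fingers":1},{"dr":[-0.0126,-0.0513,-0.0218],"linear":[-21.4,-21.1,-2.1],"fingers":1},{"dr":[-0.0126,-0.0513,-0.0218],"linear":[-21,-21.5,-1.2],"fingers":1},{"dr":[-0.0126,-0.0513,-0.0218],"linear":[-20.5,-21.9,-0.4],"fingers":1},{"dr":[-0.0126,-0.0513,-0.0218],"linear":[-20.1,-22.4,0.3],"fingers":1},{"dr":[-0.0126,-0.0513,-0.0218],"linear":[-19.5,-22.8,1],"fingers":1},{"dr":[-0.0126,-0.0513,-0.0218],"linear":[-19,-23.3,1.7],"fingers":1},{"dr":[-0.0126,-0.0513,-0.0218],"linear":[-18.3,-23.7,2.4],"fingers":1},{"dr":[-0.0126,-0.0513,-0.0218],"linear":[-17.7,-24.1,3],"fingers":1}]' 30; python3 - <<'E'
from h import *
st()
p,R=pose([0,0,0],PH,np.radians(30));d=R.apply([0,0,1])
rows(C-.11*d+[0,0,.03],R,10)
E
```

```text
clock: 1.93
position: [0.37, 0.3002, 0.2696]
tcp_rot: [0.09, 0.961, 0.01, 0.26]
wrist_force: [1.3, 1.3, -0.3]
grip_width: 0.0
grasp_force: 0.0
1.93 [0.37   0.3002 0.2696] yaw -0.053 pitch 1.043 roll 0.067 F [ 1.3  1.3 -0.3] j [-1.37  0.42  0.37  2.31  1.05  0.37 -0.64] w 0.0
dr [-0.0124 -0.0513 -0.0219]
[-16.9, -24.5, 3.6]
[-16.2, -24.9, 4.2]
[-15.4, -25.3, 4.7]
[-14.6, -25.7, 5.1]
[-13.8, -26.1, 5.5]
[-12.9, -26.4, 5.9]
[-12.0, -26.8, 6.2]
[-11.1, -27.1, 6.4]
[-10.2, -27.4, 6.7]
[-9.2, -27.7, 6.8]
```

```bash
python3 -m creep '[{"dr":[-0.0124,-0.0513,-0.0219],"linear":[-16.9,-24.5,3.6],"fingers":1},{"dr":[-0.0124,-0.0513,-0.0219],"linear":[-16.2,-24.9,4.2],"fingers":1},{"dr":[-0.0124,-0.0513,-0.0219],"linear":[-15.4,-25.3,4.7],"fingers":1},{"dr":[-0.0124,-0.0513,-0.0219],"linear":[-14.6,-25.7,5.1],"fingers":1},{"dr":[-0.0124,-0.0513,-0.0219],"linear":[-13.8,-26.1,5.5],"fingers":1},{"dr":[-0.0124,-0.0513,-0.0219],"linear":[-12.9,-26.4,5.9],"fingers":1},{"dr":[-0.0124,-0.0513,-0.0219],"linear":[-12,-26.8,6.2],"fingers":1},{"dr":[-0.0124,-0.0513,-0.0219],"linear":[-11.1,-27.1,6.4],"fingers":1},{"dr":[-0.0124,-0.0513,-0.0219],"linear":[-10.2,-27.4,6.7],"fingers":1},{"dr":[-0.0124,-0.0513,-0.0219],"linear":[-9.2,-27.7,6.8],"fingers":1}]'; python3 - <<'E'
from h import *
st()
for c in ["scene"]:
    im=env.get_image(c);cv2.imwrite(f"pics/{c}1.png",im["image"][60:300,180:500,::-1].repeat(2,0).repeat(2,1))
E
```

```text
clock: 2.77
position: [0.4241, 0.2008, 0.2466]
tcp_rot: [0.019, 0.934, -0.03, 0.355]
wrist_force: [0.0, -0.3, -0.7]
grip_width: -0.0001
grasp_force: 0.0
2.77 [0.4241 0.2008 0.2466] yaw -0.103 pitch 0.842 roll -0.042 F [ 0.  -0.3 -0.7] j [-0.65  0.53 -0.52  2.55  1.77  0.94 -1.25] w -0.0
```

View pics/scene1.png

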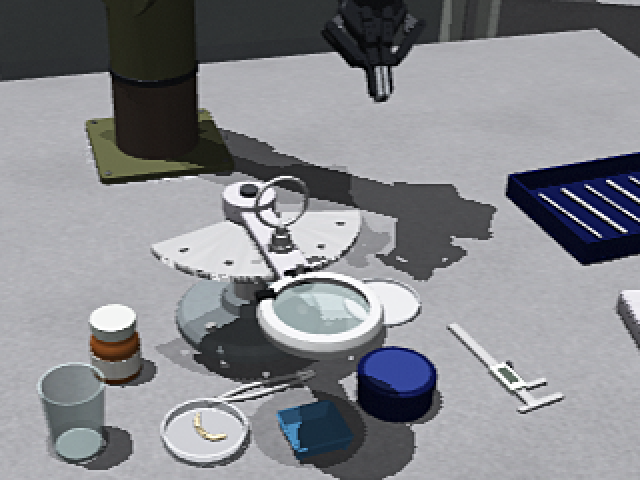

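```bash
python3 - <<'E'
from h import *
p,R=pose([0,0,0],PH,np.radians(35))
rows(np.array([.49,.05,.33]),R,10)
E
```

```text
dr [-0.0119 -0.0241 -0.0051]
[-10.9, -15.3, -1.0]
[-10.9, -15.3, -0.9]
[-10.8, -15.4, -0.9]
[-10.7, -15.4, -0.8]
[-10.7, -15.5, -0.7]
[-10.6, -15.5, -0.6]
[-10.6, -15.6, -0.6]
[-10.5, -15.6, -0.5]
[-10.4, -15.7, -0.4]
[-10.3, -15.7, -0.4]
```

```bash
python3 -m creep '[{"dr":[-0.012,-0.024,-0.005],"linear":[-10.9,-15.3,-1],"fingers":1},{"dr":[-0.012,-0.024,-0.005],"linear":[-10.9,-15.3,-0.9],"fingers":1},{"dr":[-0.012,-0.024,-0.005],"linear":[-10.8,-15.4,-0.9],"fingers":1},{"dr":[-0.012,-0.024,-0.005],"linear":[-10.7,-15.4,-0.8],"fingers":1},{"dr":[-0.012,-0.024,-0.005],"linear":[-10.7,-15.5,-0.7],"fingers":1},{"dr":[-0.012,-0.024,-0.005],"linear":[-10.6,-15.5,-0.6],"fingers":1},{"dr":[-0.012,-0.024,-0.005],"linear":[-10.6,-15.6,-0.6],"fingers":1},{"dr":[-0.012,-0.024,-0.005],"linear":[-10.5,-15.6,-0.5],"fingers":1},{"dr":[-0.012,-0.024,-0.005],"linear":[-10.4,-15.7,-0.4],"fingers":1},{"dr":[-0.012,-0.024,-0.005],"linear":[-10.3,-15.7,-0.4],"fingers":1}]'; python3 - <<'E'
from h import *
st()
p,R=pose([0,0,0],PH,np.radians(30));d=R.apply([0,0,1])
rows(C-.10*d+[0,0,.015],R,10)
E
```

```text
clock: 3.65
position: [0.5013, 0.1015, 0.3213]
tcp_rot: [-0.026, 0.906, -0.014, 0.423]
wrist_force: [0.1, 0.6, -0.2]
grip_width: -0.0003
grasp_force: 0.0
3.65 [0.5013 0.1015 0.3213] yaw -0.004 pitch 0.697 roll -0.048 F [ 0.1  0.6 -0.2] j [ 0.29  0.66 -1.47  2.56  1.81  1.35 -0.77] w -0.0
dr [-0.0057 -0.0175  0.0018]
[3.2, -7.1, 2.1]
[3.2, -7.1, 2.0]
[3.2, -7.1, 1.9]
[3.3, -7.1, 1.8]
[3.3, -7.2, 1.7]
[3.3, -7.2, 1.6]
[3.3, -7.2, 1.5]
[3.3, -7.2, 1.4]
[3.3, -7.2, 1.3]
[3.4, -7.2, 1.2]
```

```bash
cat > k.py <<'E'
import numpy as np
from scipy.spatial.transform import Rotation as Ro
from scipy.optimize import least_squares
def dh(al,a,d,th):
    ca,sa,c,s=np.cos(al),np.sin(al),np.cos(th),np.sin(th)
    return np.array([[c,-s,0,a],[s*ca,c*ca,-sa,-d*sa],[s*sa,c*sa,ca,d*ca],[0,0,0,1.]])
h=np.pi/2
def fk(q,x):  # x: base yaw, tool len, last yaw, d1,d3,a3,d5,a4,a6
    T=dh(0,0,x[3],q[0]+x[0])
    for al,a,d,th in((-h,0,0,q[1]),(h,0,x[4],q[2]),(h,x[5],0,q[3]),(h,x[7],x[6],q[4]),(h,0,0,q[5]),(-h,x[8],x[1],q[6]+x[2])): T=T@dh(al,a,d,th)
    return T
D=[([-1.127,.69,-.194,1.566,.157,.903,-.215],[.249,.573,.23],[.203,.979,-.001,0]),
([-1.37,.42,.37,2.31,1.05,.37,-.64],[.37,.3002,.2696],[.09,.961,.01,.26]),
([-.65,.53,-.52,2.55,1.77,.94,-1.25],[.4241,.2008,.2466],[.019,.934,-.03,.355]),
([.29,.66,-1.47,2.56,1.81,1.35,-.77],[.5013,.1015,.3213],[-.026,.906,-.014,.423])]
X=np.array([2.29,.27,0,.267,.293,.0525,.3425,.0775,.076])
E
python3 - <<'E'
from k import *
def res(x):
    r=[]
    for q,p,o in D:
        T=fk(q,x);r+=list((T[:3,3]-p)*10);r+=list((Ro.from_matrix(T[:3,:3]).inv()*Ro.from_quat(o)).as_rotvec())
    return np.array(r)
best=min((least_squares(res,np.r_[b,X[1],c,X[3:]]) for b in np.arange(-3,3.1,.75) for c in np.arange(-3,3.1,.75)),key=lambda s:s.cost)
print(best.cost,best.x.round(4));print(res(best.x).reshape(-1,6).round(3))
E
```

```text
11.23439927805066 [-0.7486 -0.2695  2.4025 -0.4104  0.7705 -1.1712  0.775  -0.5848 -0.4631]
[[ 1.226 -0.276  0.239  0.013 -0.005 -0.762]
 [-1.319 -1.501 -0.687 -1.411  0.9   -0.324]
 [-1.149 -0.795  1.37  -1.044  0.626  0.498]
 [-0.755  2.315 -0.922 -0.374  0.23   0.588]]
```

```bash
cat > f.py <<'E'
from k import *
import itertools
Q=np.array([d[0] for d in D]);O=Ro.from_quat([d[2] for d in D])
out=[]
for sg in itertools.product([1,-1],repeat=7):
    for o in itertools.product([0,h,np.pi,-h],[0,h],repeat=1):
      for o4 in (0,h,np.pi,-h):
       for o6 in (0,h,np.pi,-h):
        for o5 in (0,h):
            th=Q*sg+np.array([0,o[0],o[1],o4,o5,o6,0])
            M=Ro.from_euler('Z',th[:,:1])*Ro.from_euler('YZYZYZ',0*Q[:,:3].repeat(2,1)) if 0 else None
            M=Ro.from_euler('ZYZ',th[:,:3])*Ro.from_euler('YZY',th[:,3:6])*Ro.from_euler('Z',th[:,6:])
            # want Rz(b) M Rz(c) = O : z-column first: Rz(b)*M z = O z
            mz=M.apply([0,0,1]);oz=O.apply([0,0,1])
            ez=abs(mz[:,2]-oz[:,2]).max()
            if ez<.05:
                a=np.exp(1j*(np.arctan2(oz[:,1],oz[:,0])-np.arctan2(mz[:,1],mz[:,0])))[1:]
                b=np.angle(a.mean())
                A=(Ro.from_euler('z',b)*M).inv()*O; v=A.as_rotvec()
                out.append((abs(v-v[1]).max(),ez,b,v[1],sg,np.round(np.r_[o,o4,o5,o6],2)))
out.sort(key=lambda t:t[0])
for t in out[:8]: print(t)
E
python3 f.py
```

```text
(np.float64(0.005092802681228692), np.float64(0.0007699982477245015), np.float64(0.0036301259873511276), array([-1.57226718e-03, -1.27524618e-03,  1.57799651e+00]), (-1, 1, 1, 1, 1, 1, -1), array([3.14, 0.  , 0.  , 0.  , 3.14]))
(np.float64(0.005092802681228914), np.float64(0.0007699982477241685), np.float64(0.003630125987351524), array([-1.57226718e-03, -1.27524618e-03,  1.57799651e+00]), (-1, 1, 1, 1, -1, 1, -1), array([3.14, 0.  , 3.14, 0.  , 0.  ]))
(np.float64(0.005092802681228914), np.float64(0.0007699982477242795), np.float64(0.003630125987351467), array([-1.57226718e-03, -1.27524618e-03,  1.57799651e+00]), (-1, 1, -1, 1, 1, 1, -1), array([0.  , 0.  , 3.14, 0.  , 3.14]))
(np.float64(0.005092802681228914), np.float64(0.0007699982477238354), np.float64(0.003630125987351419), array([-1.57226718e-03, -1.27524618e-03,  1.57799651e+00]), (-1, 1, -1, 1, -1, 1, -1), array([0, 0, 0, 0, 0]))
(np.float64(0.0050937425836854455), np.float64(0.0007699982477238354), np.float64(-3.1379625276024417), array([-1.27273959e-03,  1.56917677e-03, -1.56359519e+00]), (-1, -1, -1, -1, 1, -1, -1), array([0.  , 0.  , 3.14, 0.  , 3.14]))
(np.float64(0.00509374258368589), np.float64(0.0007699982477242795), np.float64(-3.1379625276024417), array([-1.27273959e-03,  1.56917677e-03, -1.56359519e+00]), (-1, -1, 1, -1, -1, -1, -1), array([3.14, 0.  , 3.14, 0.  , 0.  ]))
(np.float64(0.005093742583686112), np.float64(0.0007699982477240574), np.float64(-3.137962527602441), array([-1.27273959e-03,  1.56917677e-03, -1.56359519e+00]), (-1, -1, 1, -1, 1, -1, -1), array([3.14, 0.  , 0.  , 0.  , 3.14]))
(np.float64(0.005093742583686334), np.float64(0.0007699982477238354), np.float64(-3.1379625276024417), array([-1.27273959e-03,  1.56917677e-03, -1.56359519e+00]), (-1, -1, -1, -1, -1, -1, -1), array([0, 0, 0, 0, 0]))
```

```bash
cat > k2.py <<'E'
from k import *
sg=np.array([-1,1,-1,1,-1,1,-1])
lo=np.array([-3.01,-.46,-1.47,.13,-1,.04,-2.66]);hi=np.array([3.01,2.08,1.51,2.56,4.14,2.09,2.66])
def chain(q):
    q=np.asarray(q)*sg;R=[Ro.identity()]
    for i,a in enumerate('zyzyzyz'): R.append(R[-1]*Ro.from_euler(a,q[i]))
    return R
def A(q):
    R=[r.as_matrix() for r in chain(q)]
    return np.column_stack([R[0][:,2],R[3][:,2],R[5][:,2],R[7][:,2],R[3][:,0],R[3][:,1],R[5][:,0],R[5][:,1]])
def fit(n):
    M=np.vstack([A(d[0])[:,:n] for d in D]);p=np.hstack([d[1] for d in D]);L,*_=np.linalg.lstsq(M,p,rcond=None);return L,M@L-p
L4,_=fit(4)
LN=4
def fkp(q,L=L4): return A(q)[:,:len(L)]@L, chain(q)[7]*Ro.from_euler('z',h)
def ik(p,R,q0,w=.0):
    def f(q):
        P,r=fkp(q);return np.r_[(P-p)*20,(r.inv()*R).as_rotvec()*5,w*(q-q0)]
    s=least_squares(f,np.clip(q0,lo+.001,hi-.001),bounds=(lo,hi));return s.x,np.abs(f(s.x)[:6]).max()
E
python3 - <<'E'
from k2 import *
for n in(4,8):
    L,r=fit(n);print(L.round(4),(r*1000).round(1))
E
```

```text
[0.3648 0.5612 0.3308 0.3735] [-45.5   3.2 -11.3 -27.    9.6 -11.8  -7.3  16.5   5.6  18.   16.6  17.5]
[ 0.363   0.5483  0.3344  0.3504  0.0016 -0.0505 -0.0207  0.0017] [ 0.6 -1.8  6.8 -7.  -1.6 -0.8 -4.1 -1.9 -2.6 10.5  8.4 -3.5]
```

```bash
python3 - <<'E'
from k2 import *
import itertools
p=np.hstack([d[1] for d in D])
def col(q):
    R=[r.as_matrix() for r in chain(q)]
    return {"0z":R[0][:,2],"1x":R[1][:,0],"1y":R[1][:,1],"2y":R[2][:,1],"2x":R[2][:,0],"3z":R[3][:,2],"3x":R[3][:,0],"4x":R[4][:,0],"4y":R[3][:,1],"5z":R[5][:,2],"5x":R[5][:,0],"5y":R[5][:,1],"6x":R[6][:,0],"7z":R[7][:,2]}
cs=[col(d[0]) for d in D];names=[n for n in cs[0] if n not in("0z","3z","5z","7z")]
out=[]
for k in(1,2,3):
  for c in itertools.combinations(names,k):
    nm=("0z","3z","5z","7z")+c
    M=np.vstack([np.column_stack([x[n] for n in nm]) for x in cs]);L,*_=np.linalg.lstsq(M,p,rcond=None)
    out.append((np.abs(M@L-p).max()*1000,nm,L.round(4)))
out.sort(key=lambda t:t[0]+4*len(t[1]))
for o in out[:10]: print(o)
E
```

```text
(np.float64(2.052692747884749), ('0z', '3z', '5z', '7z', '2y', '4y'), array([ 0.3457,  0.5655,  0.3452,  0.3333, -0.0174, -0.0279]))
(np.float64(2.0526927478847767), ('0z', '3z', '5z', '7z', '1y', '4y'), array([ 0.3457,  0.5655,  0.3452,  0.3333, -0.0174, -0.0279]))
(np.float64(0.9412148021826772), ('0z', '3z', '5z', '7z', '2y', '3x', '4y'), array([ 0.3432,  0.5637,  0.3411,  0.3302, -0.0181,  0.0042, -0.0285]))
(np.float64(0.9412148021832878), ('0z', '3z', '5z', '7z', '1y', '3x', '4y'), array([ 0.3432,  0.5637,  0.3411,  0.3302, -0.0181,  0.0042, -0.0285]))
(np.float64(1.149238792856555), ('0z', '3z', '5z', '7z', '1y', '4y', '5y'), array([ 0.3439,  0.5652,  0.344 ,  0.3327, -0.0177, -0.0272, -0.0017]))
(np.float64(1.149238792856555), ('0z', '3z', '5z', '7z', '2y', '4y', '5y'), array([ 0.3439,  0.5652,  0.344 ,  0.3327, -0.0177, -0.0272, -0.0017]))
(np.float64(1.4814734322494971), ('0z', '3z', '5z', '7z', '2y', '4x', '4y'), array([ 0.3442,  0.5639,  0.3436,  0.3327, -0.0181, -0.0022, -0.0274]))
(np.float64(1.4814734322499967), ('0z', '3z', '5z', '7z', '1y', '4x', '4y'), array([ 0.3442,  0.5639,  0.3436,  0.3327, -0.0181, -0.0022, -0.0274]))
(np.float64(1.589228821929467), ('0z', '3z', '5z', '7z', '1y', '2x', '4y'), array([ 0.3569,  0.5558,  0.3452,  0.3327, -0.0168,  0.0063, -0.0289]))
(np.float64(1.5892288219295503), ('0z', '3z', '5z', '7z', '2y', '2x', '4y'), array([ 0.3569,  0.5558,  0.3452,  0.3327, -0.0168,  0.0063, -0.0289]))
```

```bash
cat >> k2.py <<'E'
L4=np.array([0.3457,0.5655,0.3452,0.3333,-0.0174,-0.0279])
def fkp(q):
    Rc=chain(q);R=[r.as_matrix() for r in Rc]
    return np.column_stack([R[0][:,2],R[3][:,2],R[5][:,2],R[7][:,2],R[2][:,1],R[3][:,1]])@L4, Rc[7]*Ro.from_euler('z',h)
Hc=np.array([.481,.027,0])
def tp(th,ins,dz,pitch,dyaw=0,PH=.072):
    a=PH+th;c=Hc+[.105*np.cos(a),.105*np.sin(a),.2215+dz];a+=dyaw
    z=np.array([np.cos(pitch)*np.cos(a),np.cos(pitch)*np.sin(a),-np.sin(pitch)]);y=np.array([-np.sin(a),np.cos(a),0])
    return c+ins*z,Ro.from_matrix(np.stack([np.cross(y,z),y,z],1))
E
cat > g.py <<'E'
from k2 import *
rng=np.random.default_rng(0)
q0=np.array(D[-1][0])
S=[(0,-.1,0),(0,.02,0),(0,.02,.025),(-.524,.02,.025),(-.524,-.1,0)]
for pd in(25,35,45,55):
  for dy in(-.3,0,.3,):
    best=(9,)
    for t in range(12):
        q=q0 if t==0 else rng.uniform(lo,hi)
        E=0;qs=[];mg=9
        for s in S:
            q,e=ik(*tp(*s,np.radians(pd),dy),q,.02 if t else .02);E=max(E,e);qs.append(q)
            mg=min(mg,(q-lo).min(),(hi-q).min())
            if E>.3: break
        sc=E-mg*.3
        if sc<best[0]: best=(sc,E,mg,qs)
    print(pd,dy,"err",round(best[1],3),"margin",round(best[2],3),best[3][0].round(2),best[3][-1].round(2),flush=True)
E
time timeout 500 python3 g.py
```

```text
25 -0.3 err 0.652 margin 0.0 [-0.04  1.04 -1.46  2.56  1.59  2.09 -1.25] [-0.04  1.04 -1.46  2.56  1.59  2.09 -1.25]
25 0 err 1.308 margin 0.0 [ 0.61  0.81 -1.47  2.56  2.1   1.23 -0.6 ] [ 0.61  0.81 -1.47  2.56  2.1   1.23 -0.6 ]
25 0.3 err 0.621 margin 0.0 [ 1.08  1.07 -1.47  2.56  2.65  0.78 -0.22] [ 1.08  1.07 -1.47  2.56  2.65  0.78 -0.22]
35 -0.3 err 0.265 margin 0.0 [ 0.15  0.87 -1.47  2.56  1.68  1.74 -1.05] [-0.02  0.92 -1.3   2.32  1.43  1.91 -1.35]
35 0 err 0.638 margin 0.0 [ 0.61  0.75 -1.47  2.56  2.03  1.17 -0.61] [ 0.61  0.75 -1.47  2.56  2.03  1.17 -0.61]
35 0.3 err 0.645 margin 0.0 [ 0.97  0.88 -1.47  2.56  2.42  0.81 -0.3 ] [ 0.48  0.75 -1.47  2.56  1.82  1.4  -0.79]
45 -0.3 err 0.0 margin 0.087 [ 0.31  0.7  -1.38  2.47  1.71  1.35 -0.85] [ 0.12  0.75 -1.24  2.23  1.41  1.57 -1.08]
45 0 err 0.0 margin 0.013 [ 0.39  0.48 -0.92  2.55  2.32  0.77 -0.9 ] [ 0.04  0.5  -0.83  2.44  1.7   1.05 -1.04]
45 0.3 err 0.0 margin 0.003 [ 0.92  0.71 -1.4   2.46  2.19  0.64 -0.22] [ 0.53  0.63 -1.34  2.56  1.9   1.15 -0.78]
55 -0.3 err 0.0 margin 0.26 [-0.27  0.34 -0.16  2.3   1.6   0.4  -0.56] [-0.21  0.43 -0.37  2.13  1.16  0.82 -0.64]
55 0 err 0.002 margin 0.229 [ 0.18  0.34 -0.5   2.33  1.96  0.28 -0.49] [ 0.04  0.38 -0.57  2.27  1.43  0.68 -0.59]
55 0.3 err 0.002 margin 0.114 [ 0.63  0.43 -0.85  2.27  1.75  0.15  0.16] [ 0.51  0.43 -1.01  2.34  1.66  0.64 -0.4 ]
real	0m8.364s
user	0m8.860s
sys	0m0.058s
```

```bash
cat >> h.py <<'E'
def hook(th,fwd,z,pitch=.82,dy=-.15):
    a=PH+th;c=H+[.105*np.cos(a),.105*np.sin(a),z]; a+=dy
    return pose(c+fwd*np.array([np.cos(a),np.sin(a),0]),a,pitch)
E
python3 - <<'E'
from h import *
import k2
q=env.read_state()["joints"]
for s in[(0,-.06,.24),(0,-.06,.2125),(0,.004,.2125),(0,.004,.238),(-.262,.004,.238),(-.524,.004,.238),(-.524,.004,.2125),(-.524,-.06,.2125)]:
    q,e=k2.ik(*hook(*s),np.array(q),.02);print(s,round(e,3),q.round(2))
rows(*hook(0,-.06,.2125),10)
E
```

```text
(0, -0.06, 0.24) 0.0 [ 0.4   0.85 -1.38  2.54  1.91  1.35 -0.77]
(0, -0.06, 0.2125) 0.034 [ 0.39  0.99 -1.47  2.56  1.91  1.52 -0.76]
(0, 0.004, 0.2125) 0.0 [ 0.47  1.03 -1.43  2.39  1.98  1.42 -0.54]
(0, 0.004, 0.238) 0.0 [ 0.5   0.97 -1.47  2.37  1.93  1.38 -0.5 ]
(-0.262, 0.004, 0.238) 0.0 [ 0.42  0.96 -1.42  2.32  1.81  1.51 -0.71]
(-0.524, 0.004, 0.238) 0.0 [ 0.36  0.95 -1.37  2.26  1.68  1.61 -0.89]
(-0.524, 0.004, 0.2125) 0.0 [ 0.34  1.   -1.33  2.28  1.72  1.63 -0.94]
(-0.524, -0.06, 0.2125) 0.0 [ 0.19  0.97 -1.34  2.39  1.61  1.68 -1.15]
dr [0.005  0.0125 0.0113]
[7.1, -5.8, 8.9]
[6.9, -5.8, 9.0]
[6.8, -5.9, 9.1]
[6.6, -5.9, 9.2]
[6.4, -5.9, 9.3]
[6.2, -5.9, 9.4]
[6.0, -6.0, 9.6]
[5.8, -6.0, 9.7]
[5.7, -6.0, 9.8]
[5.5, -6.0, 9.9]
```

```bash
python3 - <<'E'
from h import *
import k2
q=env.read_state()["joints"]
for s in[(0,-.045,.24),(0,.004,.2125),(0,.004,.238),(-.524,.004,.238)]:
    q,e=k2.ik(*hook(*s,.86),np.array(q),.02);print(s,round(e,3),q.round(2))
rows(*hook(0,-.045,.24,.86),10)
E
```

```text
(0, -0.045, 0.24) 0.0 [ 0.45  0.84 -1.38  2.46  1.88  1.26 -0.65]
(0, 0.004, 0.2125) 0.0 [ 0.46  0.93 -1.31  2.36  1.97  1.25 -0.56]
(0, 0.004, 0.238) 0.0 [ 0.49  0.88 -1.34  2.33  1.91  1.2  -0.51]
(-0.524, 0.004, 0.238) 0.0 [ 0.34  0.85 -1.24  2.23  1.66  1.43 -0.86]
dr [0.0048 0.0165 0.0114]
[4.1, -6.1, 8.3]
[3.9, -6.1, 8.4]
[3.7, -6.1, 8.5]
[3.4, -6.1, 8.5]
[3.2, -6.1, 8.6]
[3.0, -6.1, 8.7]
[2.8, -6.1, 8.8]
[2.6, -6.1, 8.9]
[2.4, -6.0, 8.9]
[2.2, -6.0, 9.0]
```

```bash
python3 -m creep '[{"dr":[0.005,0.0165,0.0114],"linear":[4.1,-6.1,8.3],"fingers":1},{"dr":[0.005,0.0165,0.0114],"linear":[3.9,-6.1,8.4],"fingers":1},{"dr":[0.005,0.0165,0.0114],"linear":[3.7,-6.1,8.5],"fingers":1},{"dr":[0.005,0.0165,0.0114],"linear":[3.4,-6.1,8.5],"fingers":1},{"dr":[0.005,0.0165,0.0114],"linear":[3.2,-6.1,8.6],"fingers":1},{"dr":[0.005,0.0165,0.0114],"linear":[3,-6.1,8.7],"fingers":1},{"dr":[0.005,0.0165,0.0114],"linear":[2.8,-6.1,8.8],"fingers":1},{"dr":[0.005,0.0165,0.0114],"linear":[2.6,-6.1,8.9],"fingers":1},{"dr":[0.005,0.0165,0.0114],"linear":[2.4,-6,8.9],"fingers":1},{"dr":[0.005,0.0165,0.0114],"linear":[2.2,-6,9],"fingers":1}]'; python3 - <<'E'
from h import *
st()
print(hook(0,-.045,.24,.86)[0])
rows(*hook(0,-.045,.24,.86),5)
im=env.get_image("scene");cv2.imwrite("pics/s2.png",cv2.resize(im["image"][100:260,220:420,::-1],None,fx=4,fy=3.7))
st()
E
```

```text
clock: 4.48
position: [0.5406, 0.0379, 0.239]
tcp_rot: [0.038, 0.937, -0.014, 0.347]
wrist_force: [-0.4, -0.3, -0.2]
grip_width: -0.0
grasp_force: 0.0
4.48 [0.5406 0.0379 0.239 ] yaw -0.081 pitch 0.862 roll 0.0 F [-0.4 -0.3 -0.2] j [ 0.45  0.85 -1.39  2.45  1.88  1.27 -0.65] w -0.0
[0.54086478 0.03805991 0.24      ]
dr [-0.0004 -0.0004 -0.0005]
[-0.2, 0.0, -0.1]
[-0.2, 0.0, -0.1]
[-0.2, 0.0, -0.1]
[-0.2, 0.0, -0.1]
[-0.2, 0.0, -0.1]
4.53 [0.541  0.0359 0.2378] yaw -0.086 pitch 0.864 roll -0.001 F [ 2.1 -1.4 -0.9] j [ 0.45  0.85 -1.38  2.45  1.88  1.27 -0.64] w -0.0
```

View pics/s2.png

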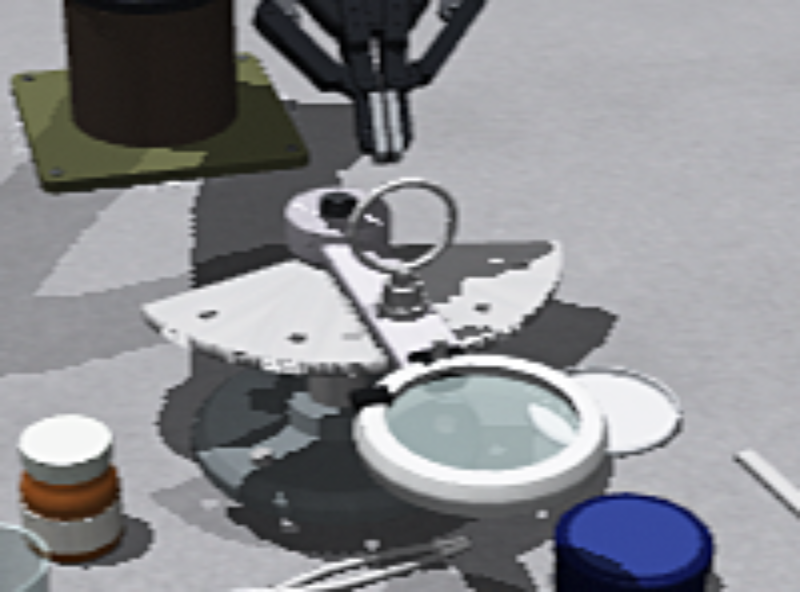

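```bash
python3 - <<'E'
from h import *
rows(*hook(0,.004,.2125,.86),9)
E
```

```text
dr [-0.0006 -0.0004 -0.0006]
[-2.3, 0.3, 5.6]
[-2.3, 0.3, 5.6]
[-2.3, 0.3, 5.7]
[-2.3, 0.3, 5.7]
[-2.3, 0.3, 5.7]
[-2.3, 0.3, 5.7]
[-2.3, 0.3, 5.7]
[-2.3, 0.2, 5.7]
[-2.3, 0.2, 5.7]
```

```bash
python3 -m creep '[{"dr":[0,0,0],"linear":[-2.3,0.2,5.7],"fingers":1},{"dr":[0,0,0],"linear":[-2.3,0.2,5.7],"fingers":1},{"dr":[0,0,0],"linear":[-2.3,0.2,5.7],"fingers":1},{"dr":[0,0,0],"linear":[-2.3,0.2,5.7],"fingers":1},{"dr":[0,0,0],"linear":[-2.3,0.2,5.7],"fingers":1},{"dr":[0,0,0],"linear":[-2.3,0.2,5.7],"fingers":1},{"dr":[0,0,0],"linear":[-2.3,0.2,5.7],"fingers":1},{"dr":[0,0,0],"linear":[-2.3,0.2,5.7],"fingers":1},{"dr":[0,0,0],"linear":[-2.3,0.2,5.7],"fingers":1},{"dr":[0,0,0],"linear":[0,0,0],"fingers":1}]'; python3 - <<'E'
from h import *
st()
rows(*hook(0,.004,.2125,.86),1)
for c in("scene","top"):
    im=env.get_image(c);w=pts(im)
    a=(slice(110,230),slice(260,380)) if c=="scene" else (slice(160,280),slice(260,380))
    globals()[c]=cv2.resize(im["image"][a][...,::-1],(400,400),interpolation=cv2.INTER_CUBIC)
cv2.imwrite("pics/s3.png",np.hstack([scene,top]))
E
```

```text
clock: 5.37
position: [0.5903, 0.036, 0.214]
tcp_rot: [0.038, 0.937, -0.014, 0.348]
wrist_force: [-0.0, 0.4, -0.3]
grip_width: -0.0001
grasp_force: 0.0
5.37 [0.5903 0.036  0.214 ] yaw -0.082 pitch 0.86 roll -0.0 F [-0.   0.4 -0.3] j [ 0.46  0.94 -1.32  2.35  1.96  1.26 -0.55] w -0.0
dr [-0.0025 -0.0003 -0.0027]
[1.3, -1.8, 0.9]
```

View pics/s3.png

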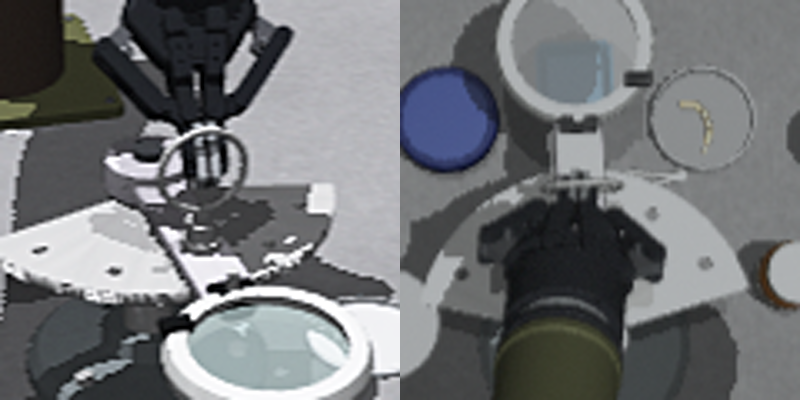

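```bash
python3 - <<'E'
from h import *
for c in("scene","top"):
    w=pts(env.get_image(c))
    q=w[(w[...,0]>.54)&(w[...,0]<.62)&(abs(w[...,1]-.036)<.014)&(w[...,2]>.199)&(w[...,2]<.27)]
    print(c,len(q))
    b=np.round(q[:,0]/.004).astype(int)
    for k in np.unique(b): print(k*4,(b==k).sum(),np.percentile(q[b==k,2],[0,50,100]).round(3),np.percentile(q[b==k,1],[0,50,100]).round(3))
E
```

```text
scene 430
540 4 [0.254 0.259 0.269] [0.026 0.036 0.047]
544 12 [0.248 0.257 0.266] [0.025 0.044 0.047]
548 7 [0.246 0.251 0.261] [0.026 0.043 0.046]
552 8 [0.242 0.26  0.269] [0.025 0.044 0.045]
556 5 [0.243 0.258 0.27 ] [0.022 0.026 0.043]
560 28 [0.239 0.267 0.269] [0.025 0.033 0.049]
564 46 [0.237 0.26  0.267] [0.022 0.028 0.05 ]
568 40 [0.23  0.257 0.265] [0.023 0.031 0.049]
572 44 [0.244 0.254 0.261] [0.024 0.035 0.05 ]
576 24 [0.218 0.248 0.257] [0.025 0.034 0.047]
580 21 [0.231 0.237 0.25 ] [0.025 0.034 0.05 ]
584 60 [0.199 0.237 0.252] [0.023 0.035 0.05 ]
588 77 [0.199 0.234 0.252] [0.022 0.037 0.05 ]
592 30 [0.215 0.227 0.234] [0.028 0.037 0.049]
596 22 [0.219 0.224 0.23 ] [0.03  0.039 0.044]
600 2 [0.223 0.223 0.224] [0.032 0.035 0.038]
top 158
552 2 [0.246 0.257 0.268] [0.037 0.04  0.044]
556 3 [0.25  0.251 0.251] [0.037 0.042 0.042]
560 9 [0.238 0.254 0.27 ] [0.026 0.037 0.042]
564 22 [0.242 0.265 0.268] [0.024 0.037 0.049]
568 16 [0.247 0.26  0.263] [0.024 0.036 0.049]
572 18 [0.247 0.257 0.262] [0.026 0.04  0.049]
576 15 [0.239 0.246 0.256] [0.026 0.033 0.049]
580 16 [0.235 0.244 0.248] [0.026 0.038 0.049]
584 31 [0.204 0.25  0.255] [0.022 0.036 0.049]
588 9 [0.202 0.249 0.255] [0.022 0.029 0.043]
592 11 [0.228 0.23  0.234] [0.031 0.038 0.05 ]
596 6 [0.226 0.228 0.232] [0.031 0.037 0.043]
```

```bash
python3 -m creep '[{"dr":[0,0,0],"linear":[-1.1,-0.7,1.0],"fingers":1},{"dr":[0,0,0],"linear":[-1.1,-0.7,1.0],"fingers":1},{"dr":[0,0,0],"linear":[-1.3,0,-1.5],"fingers":1},{"dr":[0,0,0],"linear":[-1.3,0,-1.5],"fingers":1},{"dr":[0,0,0],"linear":[-1.3,0,-1.5],"fingers":1},{"dr":[0,0,0],"linear":[-1.3,0,-1.5],"fingers":1},{"dr":[0,0,0],"linear":[-1.3,0,-1.5],"fingers":1},{"dr":[0,0,0],"linear":[-1.3,0,-1.5],"fingers":1},{"dr":[0,0,0],"linear":[-1.3,0,-1.5],"fingers":1},{"dr":[0,0,0],"linear":[-1.3,0,-1.5],"fingers":1}]'; cat >> h.py <<'E'
def ring(x0=.586,y0=.035):
    for c in("scene","top"):
        w=pts(env.get_image(c)); best=[]
        for r in env.regions_of(c,"pull_ring")[:1]:
            q=w[r["mask"]];q=q[~np.isnan(q[:,0])&(q[:,2]>.19)&(np.hypot(q[:,0]-x0,q[:,1]-y0)<.04)]
            t=q[q[:,2]>q[:,2].max()-.008]
            print(c,"ring p",round(r["p"],2),len(q),"top",t.mean(0).round(4),"zmax",q[:,2].max().round(4),"ext",q.min(0).round(3),q.max(0).round(3))
E
python3 - <<'E'
from h import *
st();ring()
E
```

```text
clock: 6.4
position: [0.5915, 0.0342, 0.2298]
tcp_rot: [0.037, 0.937, -0.015, 0.347]
wrist_force: [-2.9, -1.1, -6.3]
grip_width: -0.0001
grasp_force: 3.3
6.4 [0.5915 0.0342 0.2298] yaw -0.082 pitch 0.862 roll -0.001 F [-2.9 -1.1 -6.3] j [ 0.48  0.9  -1.34  2.33  1.92  1.23 -0.51] w -0.0
scene ring p 0.68 178 top [0.586  0.0351 0.2584] zmax 0.2622 ext [0.576 0.007 0.205] [0.593 0.064 0.262]
top ring p 0.63 32 top [0.5844 0.0414 0.2585] zmax 0.2635 ext [0.582 0.012 0.212] [0.593 0.059 0.264]
```

```bash
python3 -m creep '[{"dr":[0,0,0],"linear":[-1.3,0,-1.5],"fingers":1},{"dr":[0,0,0],"linear":[-1.3,0,-1.5],"fingers":1},{"dr":[0,0,0],"linear":[-1.3,0,-1.5],"fingers":1},{"dr":[0,0,0],"linear":[0,0,0],"fingers":1},{"dr":[0,0,0],"linear":[0,0,0],"fingers":1},{"dr":[0,0,0],"linear":[0,0,0],"fingers":1},{"dr":[0,0,0],"linear":[0,0,0],"fingers":1},{"dr":[0,0,0],"linear":[0,0,0],"fingers":1},{"dr":[0,0,0],"linear":[0,0,0],"fingers":1},{"dr":[0,0,0],"linear":[0,0,0],"fingers":1}]'; cat >> h.py <<'E'
def twist(d):
    s=env.read_state();R=Ro.from_quat(s["tcp_rot"]);p=np.array(s["position"])-H;p[2]=0
    print("twist",R.inv().apply([0,0,d]).round(4),(R.inv().apply(Ro.from_rotvec([0,0,d]).apply(p)-p)*1000).round(2),"ang",np.arctan2(p[1],p[0])-PH)
E
python3 - <<'E'
from h import *
st();ring();twist(-.05)
E
```

```text
clock: 7.43
position: [0.5917, 0.0343, 0.2359]
tcp_rot: [0.037, 0.937, -0.014, 0.347]
wrist_force: [-5.5, -2.7, -8.4]
grip_width: 0.0001
grasp_force: 4.5
7.43 [0.5917 0.0343 0.2359] yaw -0.081 pitch 0.861 roll -0.001 F [-5.5 -2.7 -8.4] j [ 0.49  0.89 -1.34  2.32  1.91  1.21 -0.5 ] w 0.0
scene ring p 0.46 117 top [0.5866 0.0399 0.2627] zmax 0.2673 ext [0.581 0.007 0.212] [0.591 0.061 0.267]
top ring p 0.43 43 top [0.5847 0.0349 0.2647] zmax 0.2696 ext [0.581 0.008 0.219] [0.588 0.061 0.27 ]
twist [0.0326 0.     0.0379] [-0.51 -5.51  0.44] ang -0.005735275989606492
```

```bash
python3 -m creep '[{"dr":[0.0163,0,0.019],"linear":[-0.25,-2.75,0.2],"fingers":1},{"dr":[0.0163,0,0.019],"linear":[-0.25,-2.75,0.2],"fingers":1},{"dr":[0.0163,0,0.019],"linear":[-0.25,-2.75,0.2],"fingers":1},{"dr":[0.0163,0,0.019],"linear":[-0.25,-2.75,0.2],"fingers":1},{"dr":[0.0326,0,0.038],"linear":[-0.5,-5.5,0.4],"fingers":1},{"dr":[0.0326,0,0.038],"linear":[-0.5,-5.5,0.4],"fingers":1},{"dr":[0.0326,0,0.038],"linear":[-0.5,-5.5,0.4],"fingers":1},{"dr":[0.0326,0,0.038],"linear":[-0.5,-5.5,0.4],"fingers":1},{"dr":[0.0163,0,0.019],"linear":[-0.25,-2.75,0.2],"fingers":1},{"dr":[0,0,0],"linear":[0,0,0],"fingers":1}]'
cat >> h.py <<'E'
def lensang():
    for c in("scene","top"):
        w=pts(env.get_image(c))
        for r in env.regions_of(c,"lens_center")[:1]:
            q=w[r["mask"]];q=q[~np.isnan(q[:,0])&(q[:,2]>.156)&(q[:,2]<.175)&(np.hypot(q[:,0]-H[0],q[:,1]-H[1])>.165)&(np.hypot(q[:,0]-H[0],q[:,1]-H[1])<.29)]
            (cx,cy),rr=cv2.minEnclosingCircle(q[:,:2].astype(np.float32)*1000)
            print(c,"lens",round(cx),round(cy),round(rr),"ang",round(np.arctan2(cy/1000-H[1],cx/1000-H[0])-PH,3),"bymean",round(np.arctan2(*(q.mean(0)-H)[[1,0]])-PH,3))
E
python3 - <<'E'
from h import *
st();twist(-.02);a=PH-.4;ring(*(H[:2]+.105*np.array([np.cos(a),np.sin(a)])));lensang()
E
```

```text
clock: 8.47
position: [0.5887, 0.001, 0.2367]
tcp_rot: [0.189, 0.919, -0.068, 0.341]
wrist_force: [-4.5, 3.4, -8.7]
grip_width: 0.0001
grasp_force: 4.6
8.47 [0.5887 0.001  0.2367] yaw -0.401 pitch 0.861 roll 0.003 F [-4.5  3.4 -8.7] j [ 0.39  0.88 -1.29  2.27  1.76  1.37 -0.73] w 0.0
twist [ 0.013  -0.0001  0.0152] [-0.27 -2.19  0.22] ang -0.3090897232449773
scene ring p 0.7 143 top [0.5841 0.0027 0.2644] zmax 0.2686 ext [ 0.575 -0.023  0.212] [0.595 0.032 0.269]
scene lens 697 -22 62 ang -0.296 bymean -0.295
top lens 693 -22 62 ang -0.301 bymean -0.296
```

```bash
python3 -m creep '[{"dr":[0.0163,0,0.019],"linear":[-0.3,-2.75,0.25],"fingers":1},{"dr":[0.0163,0,0.019],"linear":[-0.3,-2.75,0.25],"fingers":1},{"dr":[0.0163,0,0.019],"linear":[-0.3,-2.75,0.25],"fingers":1},{"dr":[0.0163,0,0.019],"linear":[-0.3,-2.75,0.25],"fingers":1},{"dr":[0.0163,0,0.019],"linear":[-0.3,-2.75,0.25],"fingers":1},{"dr":[0.0163,0,0.019],"linear":[-0.3,-2.75,0.25],"fingers":1},{"dr":[0.0163,0,0.019],"linear":[-0.3,-2.75,0.25],"fingers":1},{"dr":[0.0081,0,0.0095],"linear":[-0.15,-1.4,0.12],"fingers":1},{"dr":[0,0,0],"linear":[0,0,0],"fingers":1},{"dr":[0,0,0],"linear":[0,0,0],"fingers":1}]'
python3 - <<'E'
from h import *
st();twist(-.02);a=PH-.49;ring(*(H[:2]+.105*np.array([np.cos(a),np.sin(a)])));lensang()
E
```

```text
clock: 9.7
position: [0.5817, -0.0194, 0.2366]
tcp_rot: [0.274, 0.897, -0.1, 0.333]
wrist_force: [-3.8, 2.9, -8.1]
grip_width: 0.0
grasp_force: 4.6
9.7 [ 0.5817 -0.0194  0.2366] yaw -0.588 pitch 0.861 roll 0.002 F [-3.8  2.9 -8.1] j [ 0.35  0.87 -1.26  2.23  1.67  1.44 -0.85] w 0.0
twist [ 0.013  -0.      0.0152] [-0.25 -2.19  0.21] ang -0.5038192110661596
scene ring p 0.54 106 top [ 0.5784 -0.0153  0.2652] zmax 0.2697 ext [ 0.563 -0.041  0.215] [0.592 0.01  0.27 ]
top ring p 0.59 56 top [ 0.5764 -0.0147  0.268 ] zmax 0.2721 ext [ 0.564 -0.038  0.22 ] [0.588 0.011 0.272]
scene lens 682 -61 63 ang -0.486 bymean -0.476
top lens 681 -60 61 ang -0.484 bymean -0.481
```

```bash
python3 -m creep '[{"dr":[0,0,0],"linear":[1,0,1.15],"fingers":1},{"dr":[0,0,0],"linear":[1,0,1.15],"fingers":1},{"dr":[0,0,0],"linear":[1,0,1.15],"fingers":1},{"dr":[0,0,0],"linear":[1,0,1.15],"fingers":1},{"dr":[0,0,0],"linear":[1,0,1.15],"fingers":1},{"dr":[0,0,0],"linear":[1,0,1.15],"fingers":1},{"dr":[0.0065,0,0.0076],"linear":[-0.13,-1.1,0.1],"fingers":1},{"dr":[0.0065,0,0.0076],"linear":[-0.13,-1.1,0.1],"fingers":1},{"dr":[0,0,0],"linear":[0,0,0],"fingers":1},{"dr":[0,0,0],"linear":[0,0,0],"fingers":1}]'
python3 - <<'E'
from h import *
st();twist(-.01);a=PH-.5;ring(*(H[:2]+.105*np.array([np.cos(a),np.sin(a)])));lensang()
E
```

```text
clock: 10.93
position: [0.5809, -0.0214, 0.2279]
tcp_rot: [0.283, 0.894, -0.103, 0.332]
wrist_force: [-4.8, 3.7, -6.7]
grip_width: 0.0
grasp_force: 4.2
10.93 [ 0.5809 -0.0214  0.2279] yaw -0.608 pitch 0.86 roll 0.003 F [-4.8  3.7 -6.7] j [ 0.34  0.89 -1.24  2.23  1.67  1.46 -0.88] w 0.0
twist [ 0.0065 -0.      0.0076] [-0.13 -1.1   0.11] ang -0.5231476507793597
scene ring p 0.46 42 top [ 0.5795 -0.0135  0.2571] zmax 0.2596 ext [ 0.563 -0.041  0.205] [0.588 0.008 0.26 ]
top ring p 0.45 70 top [ 0.5757 -0.0164  0.2604] zmax 0.2647 ext [ 0.562 -0.041  0.21 ] [0.587 0.01  0.265]
scene lens 683 -65 62 ang -0.5 bymean -0.493
top lens 680 -64 61 ang -0.499 bymean -0.496
```

```bash
python3 -m creep '[{"dr":[0,0,0],"linear":[1,0,1.15],"fingers":1},{"dr":[0,0,0],"linear":[1,0,1.15],"fingers":1},{"dr":[0.0065,0,0.0076],"linear":[-0.13,-1.1,0.1],"fingers":1},{"dr":[0,0,0],"linear":[0,0,0],"fingers":1},{"dr":[0.0065,0,0.0076],"linear":[-0.13,-1.1,0.1],"fingers":1},{"dr":[0,0,0],"linear":[0,0,0],"fingers":1},{"dr":[0,0,0],"linear":[0,0,0],"fingers":1},{"dr":[0,0,0],"linear":[0,0,0],"fingers":1},{"dr":[0,0,0],"linear":[0,0,0],"fingers":1},{"dr":[0,0,0],"linear":[0,0,0],"fingers":1}]'
python3 - <<'E'
from h import *
st();twist(-.01);a=PH-.5;ring(*(H[:2]+.105*np.array([np.cos(a),np.sin(a)])));lensang()
E
```

```text
clock: 12.17
position: [0.58, -0.0232, 0.225]
tcp_rot: [0.291, 0.891, -0.106, 0.331]
wrist_force: [-5.8, 2.6, -4.8]
grip_width: 0.0001
grasp_force: 4.0
12.17 [ 0.58   -0.0232  0.225 ] yaw -0.627 pitch 0.86 roll 0.003 F [-5.8  2.6 -4.8] j [ 0.33  0.9  -1.24  2.23  1.67  1.47 -0.9 ] w 0.0
twist [ 0.0065 -0.      0.0076] [-0.13 -1.1   0.11] ang -0.5415066665254531
scene ring p 0.62 64 top [ 0.5714 -0.0315  0.2464] zmax 0.251 ext [ 0.562 -0.044  0.205] [0.591 0.009 0.251]
scene lens 681 -68 62 ang -0.514 bymean -0.511
top lens 679 -68 61 ang -0.52 bymean -0.519
```

```bash
python3 -m creep '[{"dr":[0,0,0],"linear":[1,0,1.15],"fingers":1},{"dr":[0,0,0],"linear":[1,0,1.15],"fingers":1},{"dr":[0,0,0],"linear":[1,0,1.15],"fingers":1},{"dr":[0,0,0],"linear":[1,0,1.15],"fingers":1},{"dr":[0,0,0],"linear":[0,0,0],"fingers":1},{"dr":[0,0,0],"linear":[0,0,0],"fingers":1},{"dr":[0,0,0],"linear":[0,0,0],"fingers":1},{"dr":[0,0,0],"linear":[0,0,0],"fingers":1},{"dr":[0,0,0],"linear":[0,0,0],"fingers":1},{"dr":[0,0,0],"linear":[0,0,0],"fingers":1}]'
python3 - <<'E'
from h import *
st();twist(-.01);a=PH-.5;ring(*(H[:2]+.105*np.array([np.cos(a),np.sin(a)])));lensang()
E
```

```text
clock: 13.4
position: [0.5801, -0.0233, 0.2192]
tcp_rot: [0.292, 0.891, -0.106, 0.332]
wrist_force: [-5.5, 3.5, -4.5]
grip_width: -0.0
grasp_force: 3.7
13.4 [ 0.5801 -0.0233  0.2192] yaw -0.627 pitch 0.859 roll 0.004 F [-5.5  3.5 -4.5] j [ 0.33  0.91 -1.23  2.23  1.68  1.47 -0.91] w -0.0
twist [ 0.0065 -0.      0.0076] [-0.13 -1.1   0.11] ang -0.5412536700720062
scene ring p 0.47 121 top [ 0.5792 -0.0119  0.2476] zmax 0.2516 ext [ 0.563 -0.041  0.196] [0.591 0.009 0.252]
top ring p 0.39 88 top [ 0.5748 -0.0171  0.2521] zmax 0.2566 ext [ 0.562 -0.041  0.202] [0.588 0.008 0.257]
scene lens 681 -69 61 ang -0.518 bymean -0.511
top lens 678 -69 63 ang -0.525 bymean -0.516
```

```bash
python3 -m creep '[{"dr":[0,0,0],"linear":[1,0,1.15],"fingers":1},{"dr":[0,0,0],"linear":[1,0,1.15],"fingers":1},{"dr":[0,0,0],"linear":[1,0,1.15],"fingers":1},{"dr":[0,0,0],"linear":[1,0,1.15],"fingers":1},{"dr":[0,0,0],"linear":[0,0,0],"fingers":1},{"dr":[0,0,0],"linear":[0,0,0],"fingers":1},{"dr":[0,0,0],"linear":[0,0,0],"fingers":1},{"dr":[0,0,0],"linear":[0,0,0],"fingers":1},{"dr":[0,0,0],"linear":[0,0,0],"fingers":1},{"dr":[0,0,0],"linear":[0,0,0],"fingers":1}]'
python3 - <<'E'
from h import *
st();twist(-.01);a=PH-.5;ring(*(H[:2]+.105*np.array([np.cos(a),np.sin(a)])));lensang()
E
```

```text
clock: 14.63
position: [0.5795, -0.0245, 0.2123]
tcp_rot: [0.292, 0.891, -0.108, 0.331]
wrist_force: [0.8, -1.0, 0.4]
grip_width: 0.0002
grasp_force: 0.0
14.63 [ 0.5795 -0.0245  0.2123] yaw -0.632 pitch 0.86 roll 0.001 F [ 0.8 -1.   0.4] j [ 0.32  0.92 -1.22  2.24  1.69  1.48 -0.92] w 0.0
twist [ 0.0065 -0.      0.0076] [-0.12 -1.1   0.11] ang -0.5535534611220149
scene ring p 0.72 21 top [ 0.5834 -0.0028  0.2442] zmax 0.2481 ext [ 0.566 -0.039  0.2  ] [0.588 0.004 0.248]
top ring p 0.6 70 top [ 0.5744 -0.0187  0.2513] zmax 0.2548 ext [ 0.562 -0.042  0.2  ] [0.586 0.005 0.255]
scene lens 682 -68 61 ang -0.515 bymean -0.51
top lens 679 -68 62 ang -0.519 bymean -0.517
```

```bash
python3 -m creep '[{"dr":[0,0,0],"linear":[0,2,0],"fingers":1},{"dr":[0,0,0],"linear":[2.3,0,-5.7],"fingers":1},{"dr":[0,0,0],"linear":[2.3,0,-5.7],"fingers":1},{"dr":[0,0,0],"linear":[2.3,0,-5.7],"fingers":1},{"dr":[0,0,0],"linear":[2.3,0,-5.7],"fingers":1},{"dr":[0,0,0],"linear":[2.3,0,-5.7],"fingers":1},{"dr":[0,0,0],"linear":[2.3,0,-5.7],"fingers":1},{"dr":[0,0,0],"linear":[2.3,0,-5.7],"fingers":1},{"dr":[0,0,0],"linear":[-2,0,-7],"fingers":1},{"dr":[0,0,0],"linear":[-5,0,-6],"fingers":1}]'
python3 - <<'E'
from h import *
st()
E
```

```text
clock: 15.87
position: [0.5467, 0.0024, 0.2468]
tcp_rot: [0.291, 0.891, -0.108, 0.331]
wrist_force: [-0.4, -0.6, -0.6]
grip_width: -0.0
grasp_force: 0.0
15.87 [0.5467 0.0024 0.2468] yaw -0.631 pitch 0.861 roll 0.0 F [-0.4 -0.6 -0.6] j [ 0.27  0.84 -1.28  2.27  1.57  1.49 -0.96] w -0.0
```

Clear. Now I go up and away, then check.

```bash
python3 -m creep '[{"dr":[0,0,0],"linear":[-8,6,-9],"fingers":1},{"dr":[0,0,0],"linear":[-8,6,-9],"fingers":1},{"dr":[0,0,0],"linear":[-8,10,-9],"fingers":1},{"dr":[0,0,0],"linear":[-8,15,-9],"fingers":1},{"dr":[0,0,0],"linear":[-5,20,-6],"fingers":1},{"dr":[0,0,0],"linear":[-5,20,-6],"fingers":1},{"dr":[0,0,0],"linear":[0,20,0],"fingers":1},{"dr":[0,0,0],"linear":[0,20,0],"fingers":1},{"dr":[0,0,0],"linear":[0,20,0],"fingers":1},{"dr":[0,0,0],"linear":[0,0,0],"fingers":1}]'
python3 - <<'E'
from h import *
st();a=PH-.5;ring(*(H[:2]+.105*np.array([np.cos(a),np.sin(a)])));lensang()
o=[]
for c,a in(("scene",(slice(110,310),slice(200,400))),("top",(slice(130,290),slice(240,400)))):
    im=env.get_image(c);w=pts(im)
    o.append(cv2.resize(im["image"][a][...,::-1],(400,400),interpolation=cv2.INTER_CUBIC))
    for l in["dish_center","lidded_pot","weigh_boat","sample_jar","beaker"]:
        for r in env.regions_of(c,l)[:1]:
            q=w[r["mask"]];print(c,l,round(r["p"],2),np.nanpercentile(q,2,0).round(3),np.nanpercentile(q,98,0).round(3))
cv2.imwrite("pics/s4.png",np.hstack(o))
E
```

```text
clock: 16.7
position: [0.6302, 0.1149, 0.3111]
tcp_rot: [0.292, 0.891, -0.106, 0.331]
wrist_force: [1.0, 0.7, -0.7]
grip_width: -0.0002
grasp_force: 0.0
16.7 [0.6302 0.1149 0.3111] yaw -0.627 pitch 0.861 roll 0.005 F [ 1.   0.7 -0.7] j [ 0.1   0.83 -1.26  1.87  1.47  1.56 -0.69] w -0.0Traceback (most recent call last):
  File "<stdin>", line 2, in <module>
  File "h.py", line 33, in ring
    t=q[q[:,2]>q[:,2].max()-.008]
               ~~~~~~~~~~^^
    return umr_maximum(a, axis, None, out, keepdims, initial, where)
ValueError: zero-size array to reduction operation maximum which has no identity
```

```bash
python3 -m creep '[{"dr":[0,0,0],"linear":[0,15,-20],"fingers":1},{"dr":[0,0,0],"linear":[0,15,-20],"fingers":1},{"dr":[0,0,0],"linear":[0,15,-20],"fingers":1},{"dr":[0,0,0],"linear":[0,15,-20],"fingers":1},{"dr":[0,0,0],"linear":[0,15,-20],"fingers":1},{"dr":[0,0,0],"linear":[0,15,-20],"fingers":1},{"dr":[0,0,0],"linear":[0,15,-15],"fingers":1},{"dr":[0,0,0],"linear":[0,15,-10],"fingers":1},{"dr":[0,0,0],"linear":[0,0,0],"fingers":1},{"dr":[0,0,0],"linear":[0,0,0],"fingers":1}]'
python3 - <<'E'
from h import *
st()
o=[]
for c,a in(("scene",(slice(110,310),slice(200,400))),("top",(slice(130,290),slice(240,400)))):
    im=env.get_image(c);w=pts(im)
    o.append(cv2.resize(im["image"][a][...,::-1],(400,400),interpolation=cv2.INTER_CUBIC))
    for l in["dish_center","lidded_pot","weigh_boat","sample_jar","beaker"]:
        for r in env.regions_of(c,l)[:1]:
            q=w[r["mask"]];print(c,l,round(r["p"],2),np.nanpercentile(q,2,0).round(3),np.nanpercentile(q,98,0).round(3))
cv2.imwrite("pics/s4.png",np.hstack(o))
lensang();a=PH-.5;ring(*(H[:2]+.105*np.array([np.cos(a),np.sin(a)])))
E
```

```text
clock: 17.63
position: [0.6229, 0.264, 0.4205]
tcp_rot: [0.292, 0.891, -0.108, 0.331]
wrist_force: [-0.0, -0.4, -0.7]
grip_width: -0.0001
grasp_force: 0.0
17.63 [0.6229 0.264  0.4205] yaw -0.633 pitch 0.86 roll 0.0 F [-0.  -0.4 -0.7] j [-0.2   0.78 -1.24  1.48  1.35  1.77 -0.52] w -0.0
scene dish_center 0.93 [ 0.624 -0.11  -0.001] [ 0.716 -0.027  0.016]
scene lidded_pot 0.81 [0.628 0.107 0.004] [0.705 0.185 0.042]
scene weigh_boat 0.87 [0.67  0.011 0.002] [0.733 0.074 0.021]
scene sample_jar 0.88 [ 0.514 -0.167 -0.   ] [ 0.569 -0.114  0.077]
scene beaker 0.85 [ 0.622 -0.225  0.003] [ 0.685 -0.168  0.086]
top dish_center 0.52 [ 0.449  0.152 -0.   ] [0.535 0.239 0.014]
top lidded_pot 0.83 [0.621 0.108 0.005] [0.7   0.187 0.046]
top weigh_boat 0.92 [0.673 0.014 0.001] [0.733 0.073 0.024]
top sample_jar 0.54 [ 0.514 -0.162  0.025] [ 0.563 -0.114  0.081]
top beaker 0.59 [ 0.623 -0.227  0.002] [ 0.682 -0.167  0.089]
scene lens 680 -70 63 ang -0.526 bymean -0.512
scene ring p 0.63 175 top [ 0.577  -0.0172  0.2483] zmax 0.2522 ext [ 0.562 -0.043  0.191] [0.589 0.008 0.252]
top ring p 0.64 100 top [ 0.5754 -0.0165  0.252 ] zmax 0.2561 ext [ 0.562 -0.042  0.19 ] [0.586 0.005 0.256]
```

View pics/s4.png

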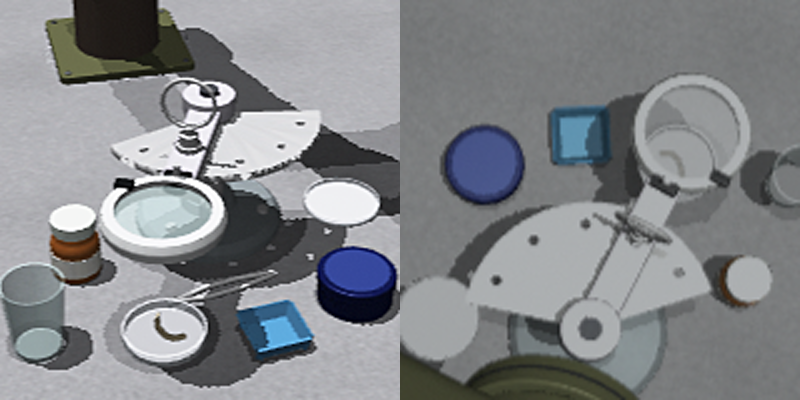

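The lens now stands over the dish with the jawbone (top view, crop px 690,130). The ring is back at its starting height of 0.252–0.256, so the pin is home. The pot, boat, jar, beaker and dish have not moved.

```bash
python3 -c "
from station import env
print(env.finish_job())"
```

```text
the job is handed in; nothing more can be done
None
```

The job is handed in: I hooked the ring with the closed fingertips, lifted the pin, swung the arm one hole, and the pin dropped home with the lens over the jawbone dish; the dish, pot, boat, jar and beaker measured where they were, and the calipers, forceps and lid I did not re-measure.

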